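Put the nested lids on the clip tin and lift off the dust cover

ROBOT

A 7-joint arm with a two-finger parallel gripper is mounted at the origin on the work surface. World frame = base frame: x ahead of the robot, y to its left, z up, the work surface at z = 0. Lengths are in m, angles in rad, forces in N, time in s.
With the tool pointing down it reaches from about 0.425 to 0.95 m from the base axis. Payload 16.7 kg.
Tool frame: the origin (TCP) lies at the very end of the fingers, on their centre line; the grasp point (between the pads) lies 19 mm behind it; z points along the fingers, y is the line along which they close (so a half turn about z gives the same grasp; the last joint's range is limited). The gripper opens to 94 mm and grips with 3 to 60 N. Pads are 16 mm wide; open, the fingers measure 119 mm over their backs; the gripper's body (75 mm by 177 mm) begins 78 mm behind the grasp point.
Start: joints at [-1.373, 0.426, 0.074, 1.606, -0.034, 1.111, -0.067], TCP at [0.229, 0.635, 0.205] pointing down, gripper open.
Joint ranges: [-2.85, 2.85], [-0.5, 2.14], [-1.23, 1.37], [0.21, 2.46], [-1.02, 4.16], [0.16, 2.05], [-2.73, 2.73]. Speed limits (rad/s): [1.89, 1.89, 2.39, 2.39, 3.01, 3.01, 3.01].

INTERFACE

Orientations are given as a unit quaternion [x, y, z, w].
In Python, from rig import robot, cams, spot_in, mark_of gives the robot as it stands. The module is installed in compiled form; this text tells all that it offers.
- The arm moves only by the shell command python3 -m inch 'ROWS' [OPENING] [FORCE]. ROWS is JSON, a list that holds one entry, the list of rows, each a list of 6 numbers: the shift along the tool's x, y, z in mm, then the turn, a rotation vector about the tool's x, y, z in rad. In form: [[[tx, ty, tz, wx, wy, wz], ...]]. A call has exactly 5 rows; each row shifts and turns the commanded pose from where the row before left it, along the tool's axes as they then stand; what a row does not reach is not made up. A row lasts 1/8 s, in which the tool goes at most 62.5 mm and 10.7 degrees, less where a joint would pass 70% of its speed; a pose out of reach is approached as far as the arm can. A call with a gripper value outside its range is refused whole. OPENING is the finger opening in mm, from 0 to 94, set as the call begins (- or left out, the last holds). The fingers move at their own pace and stop on an object; FORCE is the grip in N (left out, the last holds). Time passes only in rows, so rows that do not move let the fingers close, or fill a call up. It gives the time, the measured TCP pose, the force, the opening and the grip force at its end, in the units of the state.
- robot.get_obs(): the state, without advancing time (a new reading comes with each control period).
- cams.snapshot(name): name is "scene" or "side" or "wrist"; returns a dict with "image" (400x640x3 uint8, red, green, blue), "fx", "fy", "cx", "cy" (pixels), "rvec" (rotation vector, rad) and "tvec" (3), from world to camera coordinates, as OpenCV has them. Camera axes: x right, y down, z forward; pixel columns grow to the right and rows downward; lengths in m; the calibration is good to about 2 mm. A picture is of the moment at which its call begins. There is no depth.
- robot.close_job(): hands the job in; it is judged then, once.
Trained networks look in the newest picture that a camera, given by its name, has taken for a name from the list of things; names that differ only in an ending like _2 or _b are one class to them, and where a whole thing is asked for, a point or a joint stands for the part that bears it (a point fixed in the world has none). Each returns a list of dicts, best first, with "conf" (0 to 1); they miss things now and then, are a little off and sometimes report something else, mostly with a low value. They report only what shows in the picture. A call takes as long as a camera call. They do not tell look-alikes from the thing itself.
- spot_in(label, camera): "at" ([x, y, z] in m, in world coordinates, good to about 4 mm: the middle of the surface that is visible of it).
- mark_of(label, camera): "at" ([x, y, z] in m, in world coordinates, good to about 4 mm: a listed point, or the origin of a listed thing).
The state is a dict: "time": time; "joint_positions": joint angles; "qd": joint speeds; "tau": joint torques, N m; "eef_pos": TCP position; "tcp_rot": TCP orientation; "force": force on the tool from outside, world axes, zero at the start; "moment": the same for the moment, N m; "grip_width": opening from 0.0 (shut) to 1.0 (fully open); "gripper_force": force on a finger pad.
Only numpy, scipy, OpenCV 4.12 (cv2) and the standard library are available. Lean on these libraries where they do the work, as an engineer would, in place of code of your own. Each camera call takes 0.05 s, during which the arm holds its last target. There are 200 camera calls.

TASK

The blue paper-clip tin has just been refilled: pick up its two nested lids together (blue dust cover still sitting on the steel inner lid), lower them on without dropping or parting them until the inner lid's rim rests flat on the tin all round, and let go of them. Then lift off the dust cover alone, leaving the inner lid seated in the tin, and finish still holding the cover level, about 10 cm above the inner lid and over the tin, so that I can take it from you. Leave the tin standing where it is and do not disturb the other things on the cart.

Things in the scene. Friction and masses are not known exactly. Their poses are not given: they have to be found in the camera images.
- tin: Blue rectangular open-topped steel tin, pale label on each long side, paper clips inside, loose on the cart, about 0.6 kg. Outside 98 (x) by 56 (y) by 62 mm high, walls 3 mm, mouth 92 by 50 mm. Origin: centre of its underside; z up, x along the long side. The lids fit either way round (half turn).
- inner_lid: Steel inner lid, about 0.12 kg, right way up under the cover. From its underside up: plug 88 by 46 mm (84 by 42 in its lowest 4 mm), 10 mm deep; rim 104 (x) by 62 (y) mm from 10 to 22 mm, overhanging the tin 3 mm all round; collar 78 by 40 mm up to 33 mm round an open slot. Seated, its origin is 52 mm above the tin's. Origin: centre of the plug's underside; z up, x lengthwise.
- cover: Blue outer lid (dust cover) 88 (x) by 50 (y) by 17 mm high, about 0.09 kg, hollow below (82 by 44 mm, 14 mm deep); it sits loosely over the inner lid's collar, its lower edge on the rim, and does not hold the inner lid. White pull on top, see cover_pull. Origin: centre of its lower edge plane, 22 mm above the inner lid's origin when nested; z up, x lengthwise.
- lid_rim (a point): Centre of the inner lid's steel rim at half its height (16 mm above the lid's origin). The rim is 12 mm thick and 62 mm across (y): held by its two long sides it carries both lids, the cover riding on top.
- cover_pull (a point): Middle of the cover's white pull, 26 mm above the cover's origin. The pull stands 18 mm high on the cover's top: a bar 44 mm long (x) and 10 mm thick (y), its upper 9 mm, on two legs at its ends, its top 35 mm above the cover's origin.
- stapler: Black plastic stapler, 150 by 40 by 57 mm, loose bystander. Origin: centre of its underside.
- punch: Red and black two-hole punch, 95 by 108 by 68 mm, loose bystander. Origin: centre of its underside.
- tape: Clear acrylic tape dispenser with a yellow roll, 150 by 50 by 73 mm, loose bystander. Origin: centre of its underside.
- staple_box: Small cardboard box of staples with a red band, 56 by 38 by 18 mm, loose bystander between the tin and the lids. Origin: centre of its underside.
- notes: Yellow note pad, 76 by 76 by 24 mm, loose bystander. Origin: centre of its underside.
- pen_cup: Stainless pen cup, 80 mm across and 100 mm high, pens standing up to 160 mm, loose bystander. Origin: centre of its underside.
Mind the look-alikes: they are no part of the job. What is shaped like the inner_lid but purple is not meant.

How it is judged:
By the outcome, as a careful person would: the job done as asked, in the order asked, and still so for the second after the job is handed in, while the arm keeps its last pose, push and grip.
It also fails if it takes over 54 s, if anything falls off the work surface, if the arm or the gripper's body presses on something with over 40 N, if the wrist force passes 120 N, or if a joint passes its speed limit or range.

## Working session

There is one attempt and no reset: what is moved stays moved. The work goes in short steps, Python scripts to look and compute and a shell command to move; the robot and the scene stay as the last step left them, time stands still between calls to the robot, and variables do not carry over. Pictures are saved under pics/ and viewed, at most 15 in all, crops included, and the job is handed in when it is done.

```bash
mkdir -p pics; ls
python3 - <<'E'
from rig import robot,cams,spot_in,mark_of
import cv2,numpy as np
o=robot.get_obs();print(o['time'],o['eef_pos'],o['tcp_rot'],o['grip_width'],o['force'])
ims=[]
for c in ['scene','side']:
    s=cams.snapshot(c);cv2.imwrite(f'pics/{c}0.png',s['image'][:,:,::-1])
    for l in ['tin','inner_lid','cover','lid_rim','cover_pull','staple_box','pen_cup','tape','stapler','punch','notes']:
        print(c,l,[(np.round(d['at'],3).tolist(),round(d['conf'],2)) for d in mark_of(l,c)][:4])
E
```

```text
pics
0.0 [0.22928254 0.63441338 0.2048202 ] [ 1.72522721e-01  9.85005353e-01 -6.01806384e-04 -6.34803178e-05] 0.9988131512332032 [ 0.21920971 -0.46716583  0.56904931]
scene tin [([0.493, 0.162, -0.001], 0.58)]
scene inner_lid [([0.284, -0.187, -0.001], 0.84), ([0.462, -0.198, 0.004], 0.79)]
scene cover [([0.46, -0.2, 0.016], 0.97)]
scene lid_rim [([0.388, -0.044, 0.018], 0.75), ([0.284, -0.188, 0.018], 0.73), ([0.464, -0.199, 0.013], 0.61)]
scene cover_pull [([0.462, -0.198, 0.046], 0.85)]
scene staple_box [([0.498, 0.009, 0.001], 0.69), ([0.493, 0.164, 0.0], 0.4)]
scene pen_cup [([0.708, 0.303, -0.002], 0.82)]
scene tape [([0.49, 0.392, -0.001], 0.67), ([0.688, -0.273, 0.003], 0.57)]
scene stapler [([0.705, -0.016, 0.002], 0.59), ([0.449, -0.396, 0.004], 0.48)]
scene punch [([0.449, -0.395, 0.0], 0.89)]
scene notes [([0.688, -0.274, -0.0], 0.96)]
side tin [([0.493, 0.16, -0.0], 0.97)]
side inner_lid [([0.462, -0.203, 0.002], 0.7), ([0.385, -0.045, 0.001], 0.64), ([0.282, -0.184, 0.002], 0.55)]
side cover [([0.46, -0.197, 0.023], 0.66), ([0.493, 0.162, -0.002], 0.27)]
side lid_rim [([0.387, -0.05, 0.018], 0.91), ([0.288, -0.187, 0.014], 0.88), ([0.466, -0.204, 0.016], 0.76)]
side cover_pull [([0.463, -0.198, 0.049], 0.82)]
side staple_box [([0.458, -0.199, 0.048], 0.63), ([0.501, 0.014, 0.001], 0.54)]
side pen_cup [([0.704, 0.301, 0.002], 0.81)]
side tape [([0.495, 0.394, 0.001], 0.93)]
side stapler []
side punch [([0.454, -0.398, -0.001], 0.98)]
side notes [([0.691, -0.267, 0.002], 0.61)]
```

View pics/scene0.png

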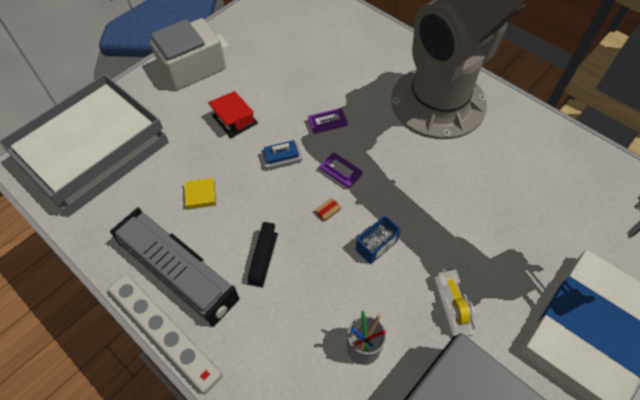

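View pics/side0.png

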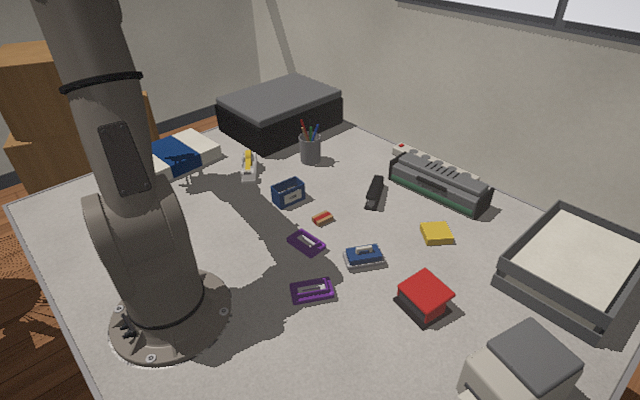

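```bash
cat > h.py <<'E'
import cv2,numpy as np
from rig import robot,cams,spot_in,mark_of
def cam(s):
    K=np.array([[s['fx'],0,s['cx']],[0,s['fy'],s['cy']],[0,0,1]]);R=cv2.Rodrigues(np.array(s['rvec'],float))[0]
    return K,R,np.array(s['tvec'],float).ravel()
def rectify(s,c,z,half=.1,n=400):
    "top-down picture of plane z; column=+x, row=-y; n px over 2*half"
    K,R,t=cam(s);k=2*half/n
    A=np.array([[k,0,c[0]-half],[0,-k,c[1]+half],[0,0,z],[0,0,1]])
    H=K@np.c_[R,t]@A
    return cv2.warpPerspective(s['image'],H,(n,n),flags=cv2.INTER_LINEAR|cv2.WARP_INVERSE_MAP)
def proj(s,P):
    K,R,t=cam(s);q=(np.atleast_2d(P)@R.T+t)@K.T;return q[:,:2]/q[:,2:]
def blue(im):
    h=cv2.cvtColor(im,cv2.COLOR_RGB2HSV);return cv2.inRange(h,(98,110,40),(122,255,255))
def rect(s,c,z,half=.1,n=400,mask=blue):
    im=rectify(s,c,z,half,n);m=mask(im);cs,_=cv2.findContours(m,cv2.RETR_EXTERNAL,cv2.CHAIN_APPROX_NONE)
    b=max(cs,key=cv2.contourArea);(u,v),_,_=r=cv2.minAreaRect(b);p=cv2.boxPoints(r);k=2*half/n
    e=max([p[1]-p[0],p[2]-p[1]],key=np.linalg.norm)
    return im,[round(c[0]-half+u*k,4),round(c[1]+half-v*k,4)],[round(x*k,4) for x in r[1]],round(float(np.degrees(np.arctan2(-e[1],e[0]))%180),1)
E
python3 - <<'E'
from h import *
rows=[]
for c in ['scene','side']:
    s=cams.snapshot(c);K,R,t=cam(s);print(c,-R.T@t)
    w=[]
    for n,p,z in [('lids',(.461,-.199),.039),('tin',(.493,.162),.062)]:
        im,*r=rect(s,p,z,half=.09);print(c,n,r);w.append(im)
    rows.append(np.hstack(w))
cv2.imwrite('pics/r.png',cv2.resize(np.vstack(rows),(600,600))[:,:,::-1])
s=cams.snapshot('wrist');K,R,t=cam(s);o=robot.get_obs();from scipy.spatial.transform import Rotation as Ro
T=Ro.from_quat(o['tcp_rot']).as_matrix();print('wrist cam in tool',T.T@(-R.T@t-o['eef_pos']),(T.T@R.T)[:,2],K[0,0]);print(T)
E
```

```text
scene [0.99935111 0.44519418 1.13898962]
scene lids [[0.4646, -0.1953], [0.0867, 0.0542], 149.0]
scene tin [[0.5025, 0.1684], [0.1184, 0.0687], 174.3]
side [-0.14784429 -0.72141291  0.80890048]
side lids [[0.4548, -0.201], [0.0892, 0.0474], 150.3]
side tin [[0.4267, 0.1395], [0.0256, 0.1052], 57.5]
wrist cam in tool [ 0.06714181 -0.00074432 -0.1794198 ] [-0.23464108  0.00154225  0.97208085] 351.83465667082936
[[-9.40452134e-01  3.39926136e-01 -7.34722649e-05]
 [ 3.39926139e-01  9.40452135e-01 -3.48975173e-05]
 [ 5.72345702e-05 -5.77945879e-05 -9.99999997e-01]]
```

View pics/r.png

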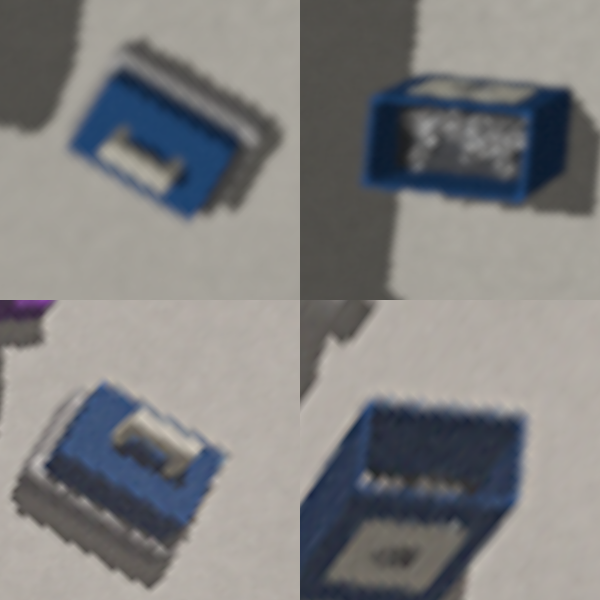

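Candidates in the scene image are purple lids at (327,120) and (341,170), plus the steel lid under the blue cover at (282,153). Only the last one matches, because the enlarged tile shows the blue cover with its white pull on a bright steel rim. Its long side is at a yaw of about 150°. The tin at (378,239) is open and full of clips, with a yaw of about 176°. Next I move over the tin.

```bash
python3 -m inch '[[[-42,-36,0,0,0,0],[-42,-36,0,0,0,0],[-42,-36,0,0,0,0],[-42,-36,0,0,0,0],[-42,-36,0,0,0,0]]]' 94
python3 -m inch '[[[-42,-36,0,0,0,0],[-42,-36,0,0,0,0],[-42,-36,0,0,0,0],[-42,-36,0,0,0,0],[-42,-36,0,0,0,0]]]'
```

```text
time: 1.98
eef_pos: [0.3665, 0.3925, 0.2057]
tcp_rot: [0.173, 0.985, 0.0, 0.0]
force: [0.1, 0.5, 0.3]
grip_width: 0.998
gripper_force: 0.0
time: 2.6
eef_pos: [0.5028, 0.1519, 0.2058]
tcp_rot: [0.172, 0.985, 0.0, 0.0]
force: [0.5, 0.7, 0.6]
grip_width: 0.997
gripper_force: 0.0
```

```bash
python3 - <<'E'
from h import *
s=cams.snapshot('wrist');im,*r=rect(s,(.493,.162),.062,half=.08);print(r);print([(d['at'],d['conf']) for d in mark_of('tin','wrist')])
cv2.imwrite('pics/tinw.png',np.hstack([im,cv2.resize(s['image'][:, 120:520],(400,400))])[:,:,::-1])
E
python3 -m inch '[[[-8,-34,0,0,0,0],[-8,-34,0,0,0,0],[-8,-34,0,0,0,0],[-8,-34,0,0,0,0],[-8,-34,0,0,0,0]]]'
python3 -m inch '[[[-8,-34,0,0,0,0],[-8,-34,0,0,0,0],[-8,-34,0,0,0,0],[-8,-34,0,0,0,0],[-8,-34,0,0,0,0]]]'
python3 - <<'E'
from h import *
s=cams.snapshot('wrist');im,*r=rect(s,(.461,-.199),.039,half=.08);print(r)
for l in ['lid_rim','cover_pull','cover']:print(l,[(np.round(d['at'],4),d['conf']) for d in mark_of(l,'wrist')])
cv2.imwrite('pics/lidw.png',np.hstack([im,cv2.resize(s['image'][:, 120:520],(400,400))])[:,:,::-1])
E
```

```text
[[0.5319, 0.1536], [0.0164, 0.0479], 87.7]
[([0.4937, 0.1605, 0.0008], 0.8)]
time: 3.32
eef_pos: [0.4817, -0.0209, 0.2057]
tcp_rot: [0.172, 0.985, 0.0, 0.0]
force: [0.4, 0.3, 0.5]
grip_width: 0.999
gripper_force: 0.0
time: 3.95
eef_pos: [0.4616, -0.1943, 0.2057]
tcp_rot: [0.172, 0.985, 0.0, 0.0]
force: [0.4, -0.4, -0.1]
grip_width: 0.996
gripper_force: 0.0
[[0.4593, -0.203], [0.0867, 0.0456], 149.2]
lid_rim [(array([ 0.2791, -0.1852,  0.016 ]), 0.94), (array([ 0.3873, -0.048 ,  0.0156]), 0.84)]
cover_pull [(array([ 0.4626, -0.195 ,  0.0453]), 0.74)]
cover [(array([ 0.4631, -0.1963,  0.0251]), 0.95)]
```

View pics/tinw.png

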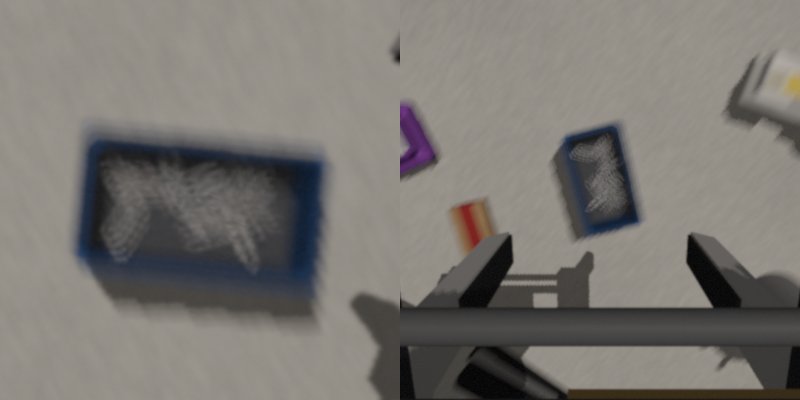

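View pics/lidw.png

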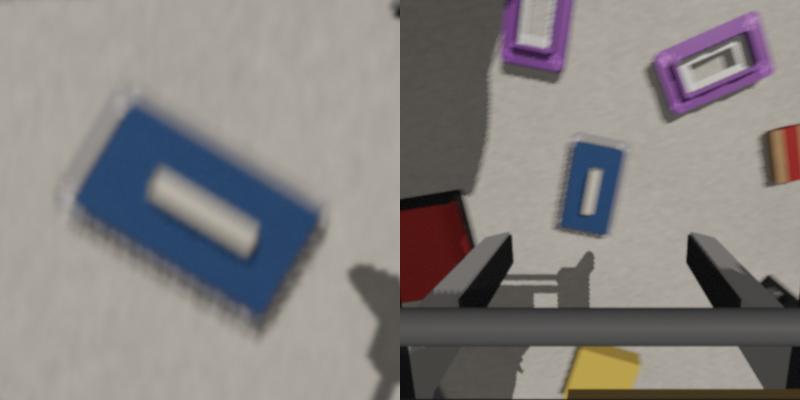

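The wrist view shows the cover's blue top centred near (594,187) in the right half, with a yaw of about 149.5°. The steel rim is visible around it and both purple lids are well clear. Turning by 0.185 rad and descending.

```bash
python3 -m inch '[[[-1,-5,0,0,0,0.1],[0,0,35,0,0,0.085],[0,0,45,0,0,0],[0,0,40,0,0,0],[0,0,30,0,0,0]]]'
python3 - <<'E'
from h import *
s=cams.snapshot('wrist');o=robot.get_obs();print(o['eef_pos'],o['tcp_rot'])
im,*r=rect(s,(.461,-.199),.039,half=.08);print(r)
for l in ['lid_rim','cover_pull','cover']:print(l,[(np.round(d['at'],4),d['conf']) for d in mark_of(l,'wrist')][:2])
cv2.imwrite('pics/l2.png',s['image'][:,:,::-1])
E
```

```text
time: 4.78
eef_pos: [0.4609, -0.1969, 0.0539]
tcp_rot: [0.262, 0.965, 0.0, -0.001]
force: [0.8, -0.8, -0.2]
grip_width: 0.998
gripper_force: 0.0
[ 0.45942141 -0.19631264  0.05117806] [ 2.61688216e-01  9.65149828e-01 -1.15543922e-04 -2.25233766e-03]
[[0.4584, -0.1985], [0.0863, 0.0483], 149.3]
lid_rim []
cover_pull [(array([ 0.4613, -0.1951,  0.0469]), 0.95)]
cover [(array([ 0.4602, -0.1958,  0.024 ]), 0.65)]
```

View pics/l2.png

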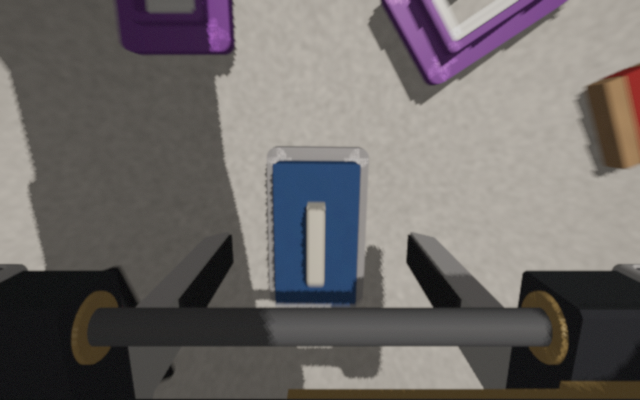

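The view shows the cover (275–360, 160–300) centred and parallel between the open fingers. I descend and grip the rim.

```bash
python3 -m inch '[[[0,0,18,0,0,0],[0,0,14,0,0,0],[0,0,9,0,0,0],[0,0,5,0,0,0],[0,0,0,0,0,0]]]'
python3 -m inch '[[[0,0,0,0,0,0],[0,0,0,0,0,0],[0,0,0,0,0,0],[0,0,0,0,0,0],[0,0,0,0,0,0]]]' 50 30
```

```text
time: 5.6
eef_pos: [0.4607, -0.1987, 0.0092]
tcp_rot: [0.263, 0.965, -0.0, -0.0]
force: [0.7, -0.0, 0.2]
grip_width: 0.998
gripper_force: 0.0
time: 6.22
eef_pos: [0.461, -0.1985, 0.0096]
tcp_rot: [0.263, 0.965, 0.0, 0.0]
force: [0.4, 0.5, 3.9]
grip_width: 0.655
gripper_force: 30.0
```

The grip is 6 mm higher than I wanted, so I regrip lower.

```bash
python3 -m inch '[[[0,0,0,0,0,0],[0,0,0,0,0,0],[0,0,2,0,0,0],[0,0,2,0,0,0],[0,0,2,0,0,0]]]' 72 30
python3 -m inch '[[[0,0,0,0,0,0],[0,0,0,0,0,0],[0,0,0,0,0,0],[0,0,0,0,0,0],[0,0,0,0,0,0]]]' 50 40
python3 -m inch '[[[0,0,0,0,0,0],[0,0,-3,0,0,0],[0,0,-8,0,0,0],[0,0,-15,0,0,0],[0,0,-20,0,0,0]]]'
```

```text
time: 6.85
eef_pos: [0.4609, -0.1985, 0.0033]
tcp_rot: [0.263, 0.965, -0.0, -0.0]
force: [-0.5, -0.5, -2.0]
grip_width: 0.767
gripper_force: 0.0
time: 7.48
eef_pos: [0.4609, -0.1986, 0.0035]
tcp_rot: [0.263, 0.965, -0.0, -0.0]
force: [-0.3, 0.0, -2.5]
grip_width: 0.661
gripper_force: 40.0
time: 8.1
eef_pos: [0.4608, -0.1986, 0.0506]
tcp_rot: [0.263, 0.965, -0.0, -0.0]
force: [0.6, -0.2, -3.2]
grip_width: 0.653
gripper_force: 40.0
```

```bash
python3 -m inch '[[[0,0,-22,0,0,0],[0,0,-24,0,0,0],[0,0,-24,0,0,0],[0,0,-22,0,0,0],[0,0,-12,0,0,0]]]'
python3 -m inch '[[[4,18,0,0,0,0],[9,38,0,0,0,0],[9,38,0,0,0,0],[9,38,0,0,0,0],[9,38,0,0,0,-0.05]]]'
python3 -m inch '[[[10,38,0,0,0,-0.1],[14,36,0,0,0,-0.11],[18,34,0,0,0,-0.11],[20,32,0,0,0,-0.09],[5,15,0,0,0,0]]]'
python3 -m inch '[[[0,0,0,0,0,0],[0,0,0,0,0,0],[0,0,0,0,0,0],[0,0,0,0,0,0],[0,0,0,0,0,0]]]'
cat >> h.py <<'E'
from scipy.spatial.transform import Rotation as Ro
def look(tinc=(.493,.162),f=None,dz=.0034):
    s=cams.snapshot('wrist');o=robot.get_obs();p=o['eef_pos'];T=Ro.from_quat(o['tcp_rot']).as_matrix()
    print('tcp',np.round(p,4),'xdir',np.degrees(np.arctan2(T[1,0],T[0,0])),'tilt',np.round(T[2],4),o['grip_width'])
    im,c,sz,a=rect(s,p[:2],p[2]-dz+.039,half=.07);print('cover',sz,a,'in tool',np.round(T.T@np.r_[np.array(c)-p[:2],0],4))
    im2=rectify(s,tinc,.062,half=.08)
    if f: cv2.imwrite(f,np.hstack([cv2.resize(s['image'],(640,400))[:,140:540],im2])[:,:,::-1])
    for l in ['tin','cover']:print(l,[(np.round(d['at'],4),d['conf']) for d in mark_of(l,'wrist')][:2])
E
python3 -c "
from h import *
look(f='pics/t3.png')"
```

```text
time: 8.72
eef_pos: [0.4612, -0.1987, 0.1552]
tcp_rot: [0.263, 0.965, 0.0, 0.001]
force: [-0.2, 0.1, -2.8]
grip_width: 0.659
gripper_force: 40.0
time: 9.35
eef_pos: [0.5127, -0.0305, 0.1537]
tcp_rot: [0.238, 0.971, -0.0, -0.0]
force: [1.2, 0.6, -3.5]
grip_width: 0.654
gripper_force: 40.0
time: 9.98
eef_pos: [0.4942, 0.1346, 0.1536]
tcp_rot: [0.035, 0.999, 0.0, -0.0]
force: [0.7, -0.0, -2.4]
grip_width: 0.657
gripper_force: 40.0
time: 10.6
eef_pos: [0.4952, 0.1326, 0.1535]
tcp_rot: [0.036, 0.999, -0.0, -0.0]
force: [0.0, -0.8, -2.4]
grip_width: 0.657
gripper_force: 40.0
tcp [0.4952 0.1327 0.1535] xdir 175.85747719850335 tilt [ 1.e-04 -0.e+00 -1.e+00] 0.6568945496989398
cover [0.0614, 0.0491] 175.7 in tool [ 0.0155 -0.0018  0.    ]
tin []
cover [(array([0.4952, 0.1329, 0.172 ]), 0.68)]
```

View pics/t3.png

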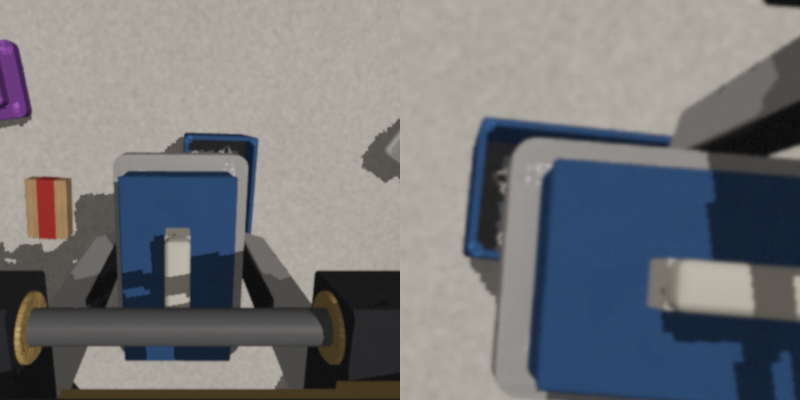

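The lids are held flat, and the tin shows behind them at about (220,170) in the left half. I back off along the tin to see it clearly.

```bash
python3 -m inch '[[[-10,4,0,0,0,0],[-22,8,0,0,0,0],[-22,8,0,0,0,0],[-18,7,0,0,0,0],[-6,3,0,0,0,0]]]'
python3 -m inch '[[[0,0,0,0,0,0],[0,0,0,0,0,0],[0,0,0,0,0,0],[0,0,0,0,0,0],[0,0,0,0,0,0]]]'
python3 -c "
from h import *
look(f='pics/t4.png')"
```

```text
time: 11.38
eef_pos: [0.5762, 0.1576, 0.1531]
tcp_rot: [0.036, 0.999, -0.0, 0.0]
force: [-0.3, -0.9, -1.5]
grip_width: 0.655
gripper_force: 40.0
time: 12.0
eef_pos: [0.575, 0.1572, 0.1536]
tcp_rot: [0.036, 0.999, 0.0, 0.0]
force: [0.2, 0.7, -3.1]
grip_width: 0.652
gripper_force: 40.0
tcp [0.575  0.1572 0.1536] xdir 175.88588351560935 tilt [-0.e+00  1.e-04 -1.e+00] 0.659204304006903
cover [0.0614, 0.0491] 175.8 in tool [ 0.0157 -0.0018 -0.    ]
tin [(array([ 0.4886,  0.1598, -0.0008]), 0.78)]
cover [(array([0.5774, 0.156 , 0.1759]), 0.56)]
```

View pics/t4.png

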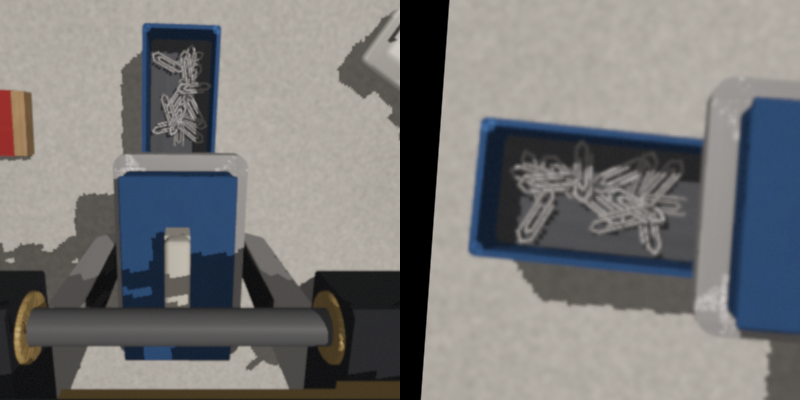

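```bash
cat >> h.py <<'E'
def toolview(s,o,z,x0,x1,y0,y1,k=.00025):
    "plane z sampled along tool axes (row: x falling, col: y rising)"
    p=o['eef_pos'];T=Ro.from_quat(o['tcp_rot']).as_matrix();xs=np.arange(x1,x0,-k);ys=np.arange(y0,y1,k)
    X,Y=np.meshgrid(xs,ys,indexing='ij');P=np.stack([X*T[0,0]+Y*T[0,1]+p[0],X*T[1,0]+Y*T[1,1]+p[1],0*X+z],-1)
    q=proj(s,P.reshape(-1,3)).reshape(X.shape+(2,)).astype(np.float32)
    return cv2.remap(s['image'],q[...,0],q[...,1],cv2.INTER_LINEAR),xs,ys
def edges(f='pics/e.png',dz=.0034):
    s=cams.snapshot('wrist');o=robot.get_obs();z=o['eef_pos'][2]-dz
    im,xs,ys=toolview(s,o,.062,.05,.15,-.06,.06);m=blue(im)>0;m[xs<.07]=False
    n,l,st,_=cv2.connectedComponentsWithStats(m.astype(np.uint8));m=l==1+np.argmax(st[1:,4])
    rr=np.where(m.any(1))[0];x=xs[rr];L=np.array([ys[np.where(m[r])[0][0]] for r in rr]);Rr=np.array([ys[np.where(m[r])[0][-1]] for r in rr])
    g=slice(20,-8);a=np.polyfit(x[g],L[g],1);b=np.polyfit(x[g],Rr[g],1)
    cc=np.where(m.any(0))[0][20:-20];xe=np.array([xs[np.where(m[:,c])[0][0]] for c in cc]);e=np.polyfit(ys[cc],xe,1)
    sl=np.array([a[0],b[0],-e[0]]);print('tin slopes deg',np.degrees(sl),'width',np.polyval(b,.1)-np.polyval(a,.1))
    th=sl.mean();mid=(a+b)/2;xf=np.polyval(e,np.polyval(mid,.12));xc=xf-.049*np.cos(th);print('tin front',xf,'centre in tool',xc,np.polyval(mid,xc))
    im2,xs2,ys2=toolview(s,o,z+.022,.0,.075,-.045,.045);
    cv2.imwrite(f,np.hstack([cv2.resize(im,(480,400)),cv2.resize(im2,(320,267))[:, :].copy() if 0 else cv2.copyMakeBorder(cv2.resize(im2,(320,267)),0,133,0,0,0)])[:,:,::-1])
    b=cv2.GaussianBlur(cv2.cvtColor(im2,cv2.COLOR_RGB2GRAY),(0,0),2).astype(float)
    for y in(-.015,0,.015):
        g=np.gradient(b[:,np.argmin(abs(ys2-y))]);k=np.argsort(-abs(g));print('rim front profile y',y,[(round(xs2[i],4),round(g[i],1)) for i in range(1,len(g)-1) if abs(g[i])>1 and abs(g[i])>=abs(g[i-1]) and abs(g[i])>abs(g[i+1])])
    for x in(.044,.038,.03):
        g=np.gradient(b[np.argmin(abs(xs2-x))]);print('rim sides x',x,[(round(ys2[i],4),round(g[i],1)) for i in range(1,len(g)-1) if abs(g[i])>1 and abs(g[i])>=abs(g[i-1]) and abs(g[i])>abs(g[i+1])])
E
python3 -c "
from h import *
edges()"
```

```text
tin slopes deg [2.19011994 1.74526345 1.73926318] width 0.05444170403587447
tin front 0.1321436727971122 centre in tool 0.08317037311918814 -0.0006766295140662897
rim front profile y -0.015 [(np.float64(0.0522), np.float64(11.5)), (np.float64(0.0442), np.float64(-15.5)), (np.float64(0.042), np.float64(3.5)), (np.float64(0.0415), np.float64(3.0)), (np.float64(0.001), np.float64(-2.0))]
rim front profile y 0 [(np.float64(0.0735), np.float64(-8.5)), (np.float64(0.072), np.float64(8.0)), (np.float64(0.07), np.float64(2.0)), (np.float64(0.0667), np.float64(2.0)), (np.float64(0.0655), np.float64(-6.0)), (np.float64(0.064), np.float64(3.0)), (np.float64(0.0627), np.float64(-5.0)), (np.float64(0.0572), np.float64(-3.5)), (np.float64(0.0565), np.float64(-2.5)), (np.float64(0.0555), np.float64(-1.5)), (np.float64(0.052), np.float64(9.0)), (np.float64(0.0442), np.float64(-15.5)), (np.float64(0.0417), np.float64(4.0)), (np.float64(0.0172), np.float64(7.5)), (np.float64(0.0145), np.float64(-1.5)), (np.float64(0.0102), np.float64(6.5))]
rim front profile y 0.015 [(np.float64(0.0515), np.float64(7.
[... 364 characters left out ...]
72), np.float64(-2.0)), (np.float64(-0.0165), np.float64(-2.0)), (np.float64(-0.0157), np.float64(-1.5)), (np.float64(0.022), np.float64(9.0)), (np.float64(0.0248), np.float64(-2.0)), (np.float64(0.027), np.float64(-2.5)), (np.float64(0.0288), np.float64(-1.5)), (np.float64(0.0308), np.float64(3.5))]
rim sides x 0.038 [(np.float64(-0.0312), np.float64(-14.0)), (np.float64(-0.028), np.float64(1.5)), (np.float64(0.0263), np.float64(12.0)), (np.float64(0.0308), np.float64(3.5))]
rim sides x 0.03 [(np.float64(-0.0312), np.float64(-2.5)), (np.float64(-0.0305), np.float64(-2.0)), (np.float64(-0.0297), np.float64(-2.0)), (np.float64(0.0263), np.float64(11.0)), (np.float64(0.0305), np.float64(3.5))]
```

View pics/e.png

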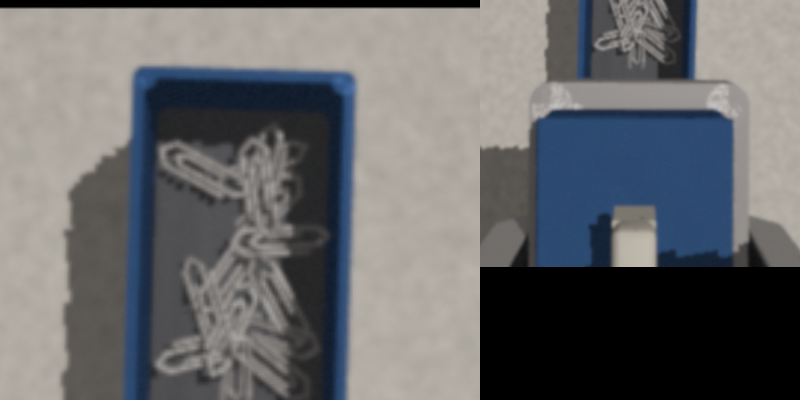

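The rim sits centred in the tool, 62.0 mm wide with its front edge at 52.0 mm. The tin is 83 mm ahead and turned +1.9°. I go down to just above tin height, turn, and measure again so that calibration errors cancel.

```bash
python3 -m inch '[[[0,0,10,0,0,0.017],[0,0,18,0,0,0.016],[0,0,20,0,0,0],[0,0,15,0,0,0],[0,0,6,0,0,0]]]'
python3 -m inch '[[[0,0,0,0,0,0],[0,0,0,0,0,0],[0,0,0,0,0,0],[0,0,0,0,0,0],[0,0,0,0,0,0]]]'
python3 -c "
from h import *
edges('pics/e2.png')"|cut -c1-150
```

```text
time: 12.82
eef_pos: [0.5745, 0.1569, 0.083]
tcp_rot: [0.053, 0.999, -0.0, -0.001]
force: [0.7, -0.0, -1.8]
grip_width: 0.653
gripper_force: 40.0
time: 13.45
eef_pos: [0.5752, 0.1573, 0.0846]
tcp_rot: [0.052, 0.999, 0.0, 0.0]
force: [0.2, 0.6, -2.5]
grip_width: 0.655
gripper_force: 40.0
tin slopes deg [ 1.40851501e-01 -1.68629736e-01  8.18613606e-14] width 0.0547977023384274
tin front 0.12724999999999995 centre in tool 0.07825000063986384 -0.00346937379401558
rim front profile y -0.015 [(np.float64(0.065), np.float64(3.5)), (np.float64(0.0632), np.float64(5.5)), (np.float64(0.062), np.float64(-11.0)), (np.f
rim front profile y 0 [(np.float64(0.0742), np.float64(-5.5)), (np.float64(0.0725), np.float64(6.5)), (np.float64(0.07), np.float64(-2.5)), (np.float6
rim front profile y 0.015 [(np.float64(0.0525), np.float64(13.0)), (np.float64(0.0442), np.float64(-16.0)), (np.float64(0.0415), np.float64(4.0)), (np
rim sides x 0.044 [(np.float64(-0.0347), np.float64(-13.0)), (np.float64(-0.0315), np.float64(10.5)), (np.float64(-0.0277), np.float64(-3.5)), (np.flo
rim sides x 0.038 [(np.float64(-0.0395), np.float64(-9.5)), (np.float64(-0.038), np.float64(4.5)), (np.float64(-0.0362), np.float64(-2.5)), (np.float6
rim sides x 0.03 [(np.float64(-0.044), np.float64(-7.5)), (np.float64(-0.0302), np.float64(-2.0)), (np.float64(-0.0295), np.float64(-1.5)), (np.float6
```

The far edge was cut off by the image border. I move 25 mm forward and repeat.

```bash
python3 -m inch '[[[5,-1,0,0,0,0],[10,-2,0,0,0,0],[10,0,0,0,0,0],[0,0,0,0,0,0],[0,0,0,0,0,0]]]'
python3 -c "
from h import *
edges('pics/e3.png')"|cut -c1-300
```

```text
time: 14.12
eef_pos: [0.5501, 0.157, 0.0846]
tcp_rot: [0.052, 0.999, 0.0, 0.0]
force: [0.6, 0.3, -2.4]
grip_width: 0.656
gripper_force: 40.0
tin slopes deg [9.07656663e-01 1.23065672e-02 9.77462189e-14] width 0.05450967877311892
tin front 0.10749999999999996 centre in tool 0.058500701807834746 -0.0008455379664922386
rim front profile y -0.015 [(np.float64(0.0522), np.float64(9.0)), (np.float64(0.0445), np.float64(-14.5)), (np.float64(0.0417), np.float64(3.0)), (np.float64(0.0112), np.float64(-2.5))]
rim front profile y 0 [(np.float64(0.0728), np.float64(4.5)), (np.float64(0.0702), np.float64(5.5)), (np.float64(0.0685), np.float64(-7.5)), (np.float64(0.0662), np.float64(9.0)), (np.float64(0.0645), np.float64(-9.5)), (np.float64(0.0627), np.float64(6.5)), (np.float64(0.0607), np.float64(-1.5)), (
rim front profile y 0.015 [(np.float64(0.0707), np.float64(3.5)), (np.float64(0.0667), np.float64(-3.5)), (np.float64(0.0522), np.float64(12.0)), (np.float64(0.0445), np.float64(-16.0)), (np.float64(0.042), np.float64(3.5)), (np.float64(0.0017), np.float64(-4.5))]
rim sides x 0.044 [(np.float64(-0.0325), np.float64(-8.0)), (np.float64(-0.031), np.float64(5.0)), (np.float64(-0.0255), np.float64(-8.0)), (np.float64(-0.0247), np.float64(-7.5)), (np.float64(0.02), np.float64(2.0)), (np.float64(0.0223), np.float64(10.5)), (np.float64(0.0253), np.float64(-2.5)), (n
rim sides x 0.038 [(np.float64(-0.0405), np.float64(-9.0)), (np.float64(-0.0385), np.float64(-1.5)), (np.float64(-0.0367), np.float64(5.0)), (np.float64(-0.0347), np.float64(-3.5)), (np.float64(-0.033), np.float64(-3.5)), (np.float64(-0.0322), np.float64(-3.0)), (np.float64(-0.0315), np.float64(-2.5
rim sides x 0.03 [(np.float64(-0.0442), np.float64(-5.5)), (np.float64(-0.0307), np.float64(-2.0)), (np.float64(-0.03), np.float64(-2.0)), (np.float64(-0.0282), np.float64(1.5)), (np.float64(0.0263), np.float64(10.5)), (np.float64(0.0308), np.float64(3.5))]
```

View pics/e3.png

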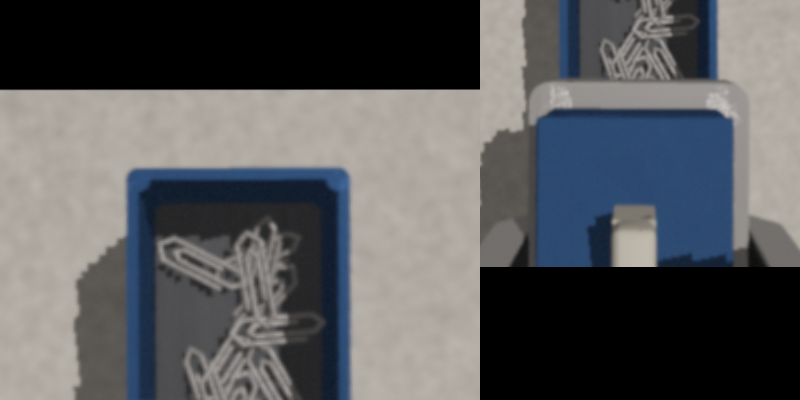

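The tin centre is now 59 mm ahead (front edge at 108 mm), with y about -0.4 mm and parallel to the tool. Moving over it.

```bash
python3 -m inch '[[[8,-0.5,0,0,0,0],[18,0,0,0,0,0],[18,0,0,0,0,0],[11,0,0,0,0,0],[4,0,0,0,0,0]]]'
python3 -m inch '[[[0,0,5,0,0,0],[0,0,5,0,0,0],[0,0,4,0,0,0],[0,0,0,0,0,0],[0,0,0,0,0,0]]]'
python3 - <<'E'
from h import *
o=robot.get_obs();print(o['eef_pos'],o['force'])
w=[]
for c in ['scene','side']:
    s=cams.snapshot(c);u,v=proj(s,[[.4914,.163,.06]])[0].astype(int);w.append(cv2.resize(s['image'][v-40:v+40,u-40:u+40],(400,400),interpolation=cv2.INTER_CUBIC))
cv2.imwrite('pics/over.png',np.hstack(w)[:,:,::-1])
E
```

```text
time: 14.8
eef_pos: [0.4904, 0.1629, 0.0847]
tcp_rot: [0.052, 0.999, 0.0, 0.0]
force: [0.3, -0.5, -2.3]
grip_width: 0.655
gripper_force: 40.0
time: 15.42
eef_pos: [0.4913, 0.1624, 0.0704]
tcp_rot: [0.053, 0.999, -0.0, -0.0]
force: [-0.0, 0.1, -2.5]
grip_width: 0.653
gripper_force: 40.0
[0.49128955 0.16243961 0.07044215] [-0.03530572  0.09480759 -2.46815524]
```

View pics/over.png

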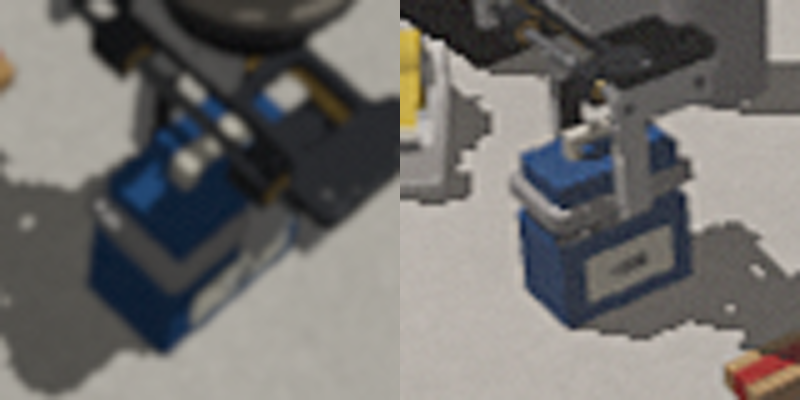

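Both views show the lids over the tin, aligned with its sides (left at about (170,240), right at (600,200)). Lowering with a force check.

```bash
python3 -m inch '[[[0,0,2,0,0,0],[0,0,2,0,0,0],[0,0,2,0,0,0],[0,0,1,0,0,0],[0,0,0,0,0,0]]]'
```

```text
time: 16.15
eef_pos: [0.4911, 0.1625, 0.0634]
tcp_rot: [0.052, 0.999, -0.0, -0.0]
force: [-0.6, -0.1, -2.9]
grip_width: 0.652
gripper_force: 40.0
```

```bash
python3 -m inch '[[[0,0,1,0,0,0],[0,0,1,0,0,0],[0,0,1,0,0,0],[0,0,1,0,0,0],[0,0,0,0,0,0]]]'
python3 -m inch '[[[0,0,1,0,0,0],[0,0,1,0,0,0],[0,0,0.5,0,0,0],[0,0,0,0,0,0],[0,0,0,0,0,0]]]'
```

```text
time: 16.77
eef_pos: [0.4911, 0.1625, 0.0594]
tcp_rot: [0.052, 0.999, -0.0, -0.0]
force: [-0.8, 1.2, -2.5]
grip_width: 0.656
gripper_force: 40.0
time: 17.4
eef_pos: [0.4912, 0.1625, 0.057]
tcp_rot: [0.052, 0.999, -0.0, -0.0]
force: [0.2, -0.4, -2.8]
grip_width: 0.653
gripper_force: 40.0
```

```bash
python3 -m inch '[[[0,0,0.5,0,0,0],[0,0,0.5,0,0,0],[0,0,0.5,0,0,0],[0,0,0.3,0,0,0],[0,0,0,0,0,0]]]'
```

```text
time: 18.02
eef_pos: [0.4912, 0.1625, 0.0554]
tcp_rot: [0.052, 0.999, 0.0, -0.0]
force: [-2.2, -1.3, 5.3]
grip_width: 0.653
gripper_force: 40.0
```

Contact came right at the seated height (TCP 55.4 mm), with about 8 N. Releasing and rising.

```bash
python3 -m inch '[[[0,0,0,0,0,0],[0,0,0,0,0,0],[0,0,0,0,0,0],[0,0,0,0,0,0],[0,0,0,0,0,0]]]' 78 20
python3 -m inch '[[[0,0,-8,0,0,0],[0,0,-20,0,0,0],[0,0,-25,0,0,0],[0,0,-15,0,0,0],[0,0,-5,0,0,0]]]'
python3 - <<'E'
from h import *
o=robot.get_obs();print(o['eef_pos'],o['force'])
w=[]
for c in ['wrist','scene','side']:
    s=cams.snapshot(c)
    if c=='wrist':
        w.append(cv2.resize(s['image'],(640,400))[200:400,220:420])
        im,xs,ys=toolview(s,o,.091,-.06,.06,-.05,.05);m=blue(im)>0
        for x in (.04,.035,.03):
            g=np.where(m[np.argmin(abs(xs-x))])[0];print('cover sides',x,ys[g[0]],ys[g[-1]])
        g=np.where(m[:,np.argmin(abs(ys-.015))])[0];print('front',xs[g[0]],xs[g[-1]])
        im,xs,ys=toolview(s,o,.109,-.06,.06,-.05,.05);h=cv2.cvtColor(im,cv2.COLOR_RGB2HSV);m=(h[...,1]<80)&(h[...,2]>120)
        for x in (.02,.015,.01):
            g=np.where(m[np.argmin(abs(xs-x)),140:260])[0]+140;print('pull sides',x,ys[g[[0,-1]]] if len(g) else '')
        continue
    u,v=proj(s,[[.4914,.163,.07]])[0].astype(int);w.append(cv2.resize(s['image'][v-30:v+30,u-30:u+30],(400,400),interpolation=cv2.INTER_CUBIC))
w[0]=cv2.resize(w[0],(400,400))
cv2.imwrite('pics/seat.png',cv2.resize(np.hstack(w),(800,267))[:,:,::-1])
for c in ['scene','side','wrist']:
    for l in ['lid_rim','cover_pull']:print(c,l,[np.round(d['at'],4) for d in mark_of(l,c) if abs(d['at'][1]-.163)<.05])
E
```

```text
time: 18.65
eef_pos: [0.4912, 0.1625, 0.0552]
tcp_rot: [0.052, 0.999, -0.0, 0.0]
force: [0.6, 0.6, -0.6]
grip_width: 0.828
gripper_force: 0.0
time: 19.27
eef_pos: [0.4915, 0.1628, 0.1291]
tcp_rot: [0.052, 0.999, 0.0, 0.001]
force: [0.6, -0.1, 0.4]
grip_width: 0.828
gripper_force: 0.0
[0.49151603 0.16276923 0.12906839] [ 0.60816989 -0.07325951  0.43367885]
cover sides 0.04 -0.02624999999999998 0.02250000000000006
cover sides 0.035 -0.02624999999999998 0.02250000000000006
cover sides 0.03 -0.02624999999999998 0.02250000000000006
front 0.045499999999999985 -0.04150000000000009
pull sides 0.02 [-0.006  0.003]
pull sides 0.015 [-0.006  0.003]
pull sides 0.01 [-0.006  0.003]
scene lid_rim [array([0.4905, 0.1633, 0.0654])]
scene cover_pull [array([0.4885, 0.1637, 0.0998])]
side lid_rim [array([0.4926, 0.1563, 0.0691])]
side cover_pull [array([0.4899, 0.1641, 0.0998]), array([0.4943, 0.1581, 0.0694])]
wrist lid_rim []
wrist cover_pull [array([0.4897, 0.1667, 0.0983])]
```

View pics/seat.png

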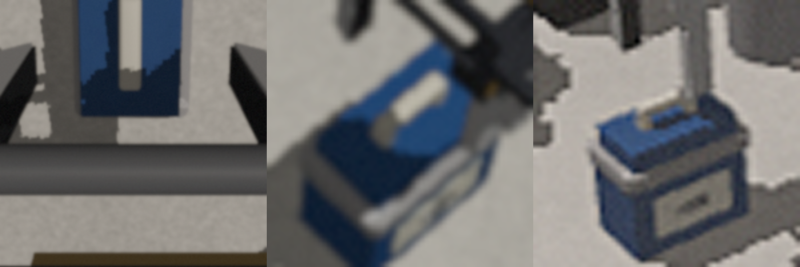

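The lid rim is flat on the tin in both views, with the cover still nested and the pull offset by -1.5 mm in tool y. I descend around the pull.

```bash
python3 -m inch '[[[1,-1.6,0,0,0,0],[0,0,12,0,0,0],[0,0,12,0,0,0],[0,0,8,0,0,0],[0,0,3,0,0,0]]]' 40 10
python3 -m inch '[[[0,0,0,0,0,0],[0,0,0,0,0,0],[0,0,0,0,0,0],[0,0,0,0,0,0],[0,0,0,0,0,0]]]'
```

```text
time: 20.35
eef_pos: [0.4897, 0.1609, 0.0923]
tcp_rot: [0.052, 0.999, -0.0, -0.0]
force: [0.4, 0.0, -0.6]
grip_width: 0.43
gripper_force: 0.0
time: 20.98
eef_pos: [0.4901, 0.1611, 0.0933]
tcp_rot: [0.052, 0.999, 0.0, 0.0]
force: [-0.2, 0.4, -1.1]
grip_width: 0.427
gripper_force: 0.0
```

```bash
python3 -m inch '[[[0,0,0,0,0,0],[0,0,0,0,0,0],[0,0,0,0,0,0],[0,0,0,0,0,0],[0,0,0,0,0,0]]]' 4 15
python3 -m inch '[[[0,0,0,0,0,0],[0,0,0,0,0,0],[0,0,0,0,0,0],[0,0,-1,0,0,0],[0,0,-1,0,0,0]]]' 4 20
```

```text
time: 21.6
eef_pos: [0.49, 0.1611, 0.0932]
tcp_rot: [0.052, 0.999, -0.0, -0.0]
force: [0.9, -0.0, -0.7]
grip_width: 0.103
gripper_force: 15.0
time: 22.22
eef_pos: [0.49, 0.161, 0.0952]
tcp_rot: [0.052, 0.999, -0.0, -0.0]
force: [0.4, 0.2, -1.6]
grip_width: 0.104
gripper_force: 20.0
```

```bash
python3 -m inch '[[[0,0,-2,0,0,0],[0,0,-3,0,0,0],[0,0,-4,0,0,0],[0,0,-5,0,0,0],[0,0,-6,0,0,0]]]'
python3 -m inch '[[[0,0,-15,0,0,0],[0,0,-22,0,0,0],[0,0,-22,0,0,0],[0,0,-16,0,0,0],[0,0,-8,0,0,0]]]'
python3 -m inch '[[[0,0,0,0,0,0],[0,0,0,0,0,0],[0,0,0,0,0,0],[0,0,0,0,0,0],[0,0,0,0,0,0]]]'
python3 - <<'E'
from h import *
w=[]
for c in ['scene','side']:
    s=cams.snapshot(c);u,v=proj(s,[[.4914,.163,.11]])[0].astype(int);w.append(cv2.resize(s['image'][v-60:v+60,u-60:u+60],(400,400),interpolation=cv2.INTER_CUBIC))
cv2.imwrite('pics/end.png',np.hstack(w)[:,:,::-1])
for c in ['scene','side']:
    for l in ['tin','inner_lid','lid_rim','cover','cover_pull']:print(c,l,[np.round(d['at'],4) for d in mark_of(l,c) if abs(d['at'][1]-.163)<.06])
E
```

```text
time: 22.85
eef_pos: [0.49, 0.161, 0.1156]
tcp_rot: [0.052, 0.999, -0.0, -0.0]
force: [0.3, 0.6, -1.1]
grip_width: 0.102
gripper_force: 20.0
time: 23.48
eef_pos: [0.4903, 0.1612, 0.1993]
tcp_rot: [0.052, 0.999, 0.0, 0.0]
force: [-0.3, -1.0, -1.9]
grip_width: 0.106
gripper_force: 20.0
time: 24.1
eef_pos: [0.49, 0.161, 0.198]
tcp_rot: [0.052, 0.999, -0.0, -0.0]
force: [-0.1, -0.4, -0.5]
grip_width: 0.107
gripper_force: 20.0
scene tin [array([ 0.4946,  0.1641, -0.0016])]
scene inner_lid [array([0.4895, 0.1646, 0.0537])]
scene lid_rim [array([0.4927, 0.1641, 0.066 ])]
scene cover [array([0.493 , 0.1657, 0.1741])]
scene cover_pull [array([0.4868, 0.1629, 0.2056])]
side tin [array([ 0.4937,  0.161 , -0.    ])]
side inner_lid [array([0.4925, 0.1618, 0.0534])]
side lid_rim [array([0.4969, 0.1575, 0.0681])]
side cover [array([0.4907, 0.1624, 0.1808])]
side cover_pull [array([0.49  , 0.1623, 0.2048])]
```

View pics/end.png

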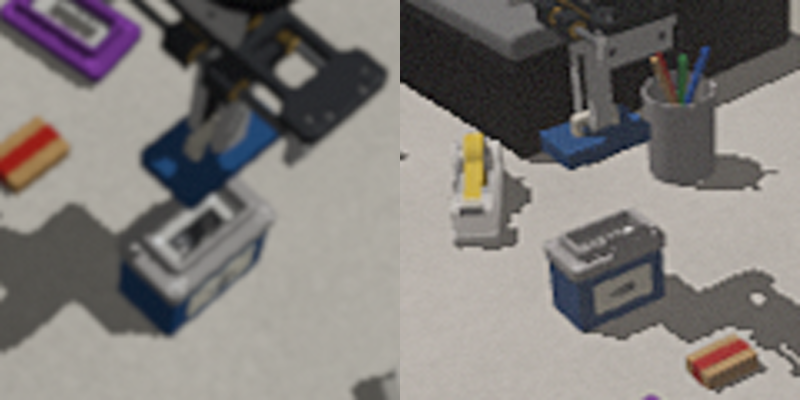

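The cover is held level above the tin, at (210,160) in the left view and (595,140) in the right. The steel inner lid sits flat on the tin at (200,235) and (610,240), and the staple box and other things are where they were.

```bash
python3 -c "
from rig import robot
print(robot.close_job())"
```

```text
the job is handed in; nothing more can be done
None
```

The inner lid is seated flat on the tin, and I finished holding the dust cover level over it, about 10 cm up and ready for you to take; the job was handed in at about 24 s.

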